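# Inspect a riser tube's thread under the loupe

## Task

Take the riser tube (the stainless tube with the thick round collar and the short thread on top) out of the drain rack and stand it, thread up, all the way down in the well of the inspection stand. Then take the loupe from its rest and hold it level in the air, lens centred over the tube's threaded end and at the height marked by the pointer on the stand's post, without the loupe touching the tube; finish while still holding it there. Leave the pointer, the other two tubes and the rest of the things on the counter as they are.

Things in the scene. Friction and masses are not known exactly. Their poses are not given: they have to be found in the camera images.
- riser: Riser tube to be inspected, bare stainless steel, about 0.13 to 0.25 kg, standing upright in one of the rack's three holes (which one varies). Round throughout: shaft 18 mm in diameter with a bevelled foot, from 0 to 75 mm; thick collar 26 mm in diameter from 75 to 97 mm (a good place to grip); threaded nipple 16 mm in diameter from 97 to 120 mm. Origin: centre of its lower end, z along the tube towards the thread; its yaw has no meaning.
- riser_top (a point): Centre of the riser tube's threaded upper end, 120 mm above its lower end.
- plain_tube: Another stainless tube in the rack, to be left there: plain, 18 mm in diameter, 140 mm long, no collar. Origin: centre of its lower end.
- disc_tube: Third stainless tube in the rack, to be left there: 18 mm in diameter, 101 mm long, with a thin disc 36 mm across and 6 mm thick on top. Origin: centre of its lower end.
- rack: White plastic drain rack, fixed, 70 (x) by 230 (y) by 40 mm high, three holes 21 mm wide and 35 mm deep in a row along its y axis at -75, 0 and +75 mm; the tubes stand on the hole floors, 5 mm above the counter. Origin: centre of its underside, z up.
- stand: Aluminium inspection stand, fixed: block 70 by 70 by 45 mm high with a round well in its middle, and on a low foot a 10 mm steel post 205 mm high, at x +70, y -80 mm in the stand's frame, carrying a black pointer. Origin: centre of its underside, z up.
- well (a point): Centre of the well's mouth, on the block's top, 45 mm above the counter; axes those of the stand. The well is 21 mm wide with a 3 mm bevel and 38 mm deep, so a tube fully down has its lower end 38 mm below this point (the riser's top is then 127 mm above the counter).
- focus_mark (a point): Tip of the small black cone of the pointer on the stand's post, which points level towards the well's axis and ends about 80 mm from it. Its height is the height at which the middle of the lens belongs: 157 to 187 mm above the counter, different each time. The pointer slides on the post by friction (3 N); leave it.
- loupe: Loupe, loose, ~0.09 kg, lying flat on its rest: black round frame 64 mm across, 15 mm thick, around a glass lens; square-sided black handle 14 mm wide, 16 mm high, reaching from 30 to 135 mm from the lens centre along the loupe's -x. Origin: on the lens axis at the underside of frame and handle; z up along the lens axis. Grip the handle about 75 mm from the lens centre, where the rest leaves room.
- lens (a point): Middle of the lens, 8 mm above the loupe's origin.
- rest: Wooden loupe rest, fixed: 150 (x) by 50 (y) mm base 6 mm thick with two cross blocks (70 and 50 mm wide) up to 30 mm above the counter: one under the lens (x 40 to 70 mm), one under the handle's end (x -74 to -58 mm). The loupe lies along its x axis, lens centre at x = +55 mm, handle towards -x. Origin: centre of its underside, z up.
- rinse_bottle: Bystander: small white bottle, 44 mm wide, 100 mm high. Origin: centre of its underside, z up.
- cup: Bystander: clear measuring cup, 66 mm wide, 65 mm high. Origin: centre of its underside, z up.
- jar: Bystander: small glass jar, 52 mm wide, 60 mm high. Origin: centre of its underside, z up.
- soap: Bystander: yellow soap bottle, 72 mm wide, 190 mm high. Origin: centre of its underside, z up.
- spoon: Bystander: white plastic spoon, about 200 mm long, lying on the counter along its x axis. Origin: about its middle.
- brush: Bystander: flat brush with a wooden handle, about 200 mm long, lying on the counter along its x axis. Origin: about its middle.

How it is judged:
By the outcome, as a careful person would: the job done as asked, in the order asked, and still so for the second after the job is handed in, while the arm keeps its last pose, push and grip.
It also fails if it takes over 64 s, if anything falls off the work surface, if the arm or the gripper's body presses on something with over 40 N, if the wrist force passes 120 N, or if a joint passes its speed limit or range.

## Robot

A 6-joint arm with a two-finger parallel gripper is mounted at the origin on the work surface. World frame = base frame: x ahead of the robot, y to its left, z up, the work surface at z = 0. Lengths are in m, angles in rad, forces in N, time in s.
With the tool pointing down it reaches from about 0.275 to 0.975 m from the base axis. Payload 8.4 kg.
Tool frame: the origin (TCP) lies midway between the tips of the shut fingers; the grasp point (between the pads) lies ctrl.tcp_to_grasp behind it (ctrl.tcp_to_grasp is the distance from the TCP to the grasp point, in m); z points along the fingers, y is the line along which they close (so a half turn about z gives the same grasp; the last joint's range is limited). The gripper opens to 92 mm and grips with 3 to 60 N. Pads are 20 mm wide; open, the fingers measure 128 mm over their backs; the gripper's body (75 mm by 189 mm) begins 69 mm behind the grasp point.
Start: joints at [1.162, 0.353, 1.633, -0, 1.155, -0.002], TCP at [0.247, 0.574, 0.215] pointing down, gripper open.
Joint ranges: [-2.63, 2.63], [-0.92, 2.1], [0.06, 2.66], [-1.3, 4.44], [0, 2.69], [-3.02, 3.02]. Speed limits (rad/s): [2.22, 2.22, 2.79, 3.14, 3.14, 3.14].

## Interface

Orientations are given as a unit quaternion [x, y, z, w].
In Python, from plant import ctrl gives the robot as it stands.
- The arm moves only by the tool arm_command, never from a script. Its argument "rows" is a list of rows, each a list of 6 numbers: the shift along the tool's x, y, z in cm, then the turn, a rotation vector about the tool's x, y, z in rad. In form: [[x, y, z, ax, ay, az], ...]. A call has 1 to 12 rows; each row is the pose to reach, as a shift and turn from the pose commanded when the call began, along the tool's axes at that moment; what a row does not reach only later rows make up. A row lasts 1/10 s, in which the tool goes at most 50 mm and 8.59 degrees, less where a joint would pass 70% of its speed; a pose out of reach is approached as far as the arm can. A call with a gripper value outside its range is refused whole. "gripper" is the opening, from 0 (shut) to 1 (fully open), set as the call begins (left out, the last holds). The fingers move at their own pace and stop on an object; the grip force is fixed at half the most. Time passes only in rows, so rows that repeat a pose let the fingers close. It gives the time, the measured TCP pose, the force, the opening and the grip force at its end, in the units of the state.
- ctrl.get_state(): the state, without advancing time (a new reading comes with each control period).
- ctrl.get_image(name): name is "scene" or "side" or "wrist"; returns the picture (420x560x3 uint8, red, green, blue); there is no depth.
- ctrl.get_calibration(name): a dict with "fx", "fy", "cx", "cy" (pixels), "position" and "attitude" of the camera in the world; the wrist camera has in their place "T_tool_cam" (4x4, takes a point from camera to tool coordinates, whose origin is the TCP and whose axes are the flange's). Camera axes: x right, y down, z forward; pixel columns grow to the right and rows downward; lengths in m; the calibration is good to about 2 mm. A picture is of the moment at which its call begins: read the wrist's pose just before it. get_calibration takes no time and is no camera call.
- ctrl.hand_in(): hands the job in; it is judged then, once.
Trained networks look in the newest picture that a camera, given by its name, has taken for a name from the list of things; names that differ only in an ending like _2 or _b are one class to them, and where a whole thing is asked for, a point or a joint stands for the part that bears it (a point fixed in the world has none). Each returns a list of dicts, best first, with "conf" (0 to 1); they miss things now and then, are a little off and sometimes report something else, mostly with a low value. They report only what shows in the picture. A call takes as long as a camera call.
- ctrl.trace(camera, thing): "pixels" (420x560 bool, what is visible of it) and "bbox" ([left, top, right, bottom] in pixels, round what is visible of it).
- ctrl.place_of(camera, thing): "uv" ([column, row] in pixels: a listed point, or the origin of a listed thing).
The state is a dict: "time_s": time; "qpos": joint angles; "qvel": joint speeds; "tau": joint torques, N m; "eef_pos": TCP position; "ee_rot": TCP orientation; "contact_force": force on the tool from outside, world axes, zero at the start; "wrist_torque": the same for the moment, N m; "gripper_width": finger opening in m; "finger_force": force on a finger pad.
Only numpy, scipy, OpenCV 4.12 (cv2) and the standard library are available. Lean on these libraries where they do the work, as an engineer would, in place of code of your own. Each camera call takes 0.05 s, during which the arm holds its last target. There are 200 camera calls.

## Working session

There is one attempt and no reset: what is moved stays moved. The work goes in short steps, Python scripts to look and compute and a tool call to move; the robot and the scene stay as the last step left them, time stands still between calls to the robot, and variables do not carry over. Pictures are saved under pics/ and viewed, at most 10 in all, crops included, and the job is handed in when it is done.

Besides the shell and the picture viewer there is one more tool, called after "Call:" as name(argument=value, ...) on one line, values as JSON. arm_command: Moves the arm, as the interface text tells. Its arguments: {"type":"object","properties":{"rows":{"type":"array"},"gripper":{"type":"number"}},"required":["rows"]}

```bash
mkdir -p pics; ls; cat > h.py <<'E'
import numpy as np, cv2
from scipy.spatial.transform import Rotation as R
from plant import ctrl
def cam(n):
    c=ctrl.get_calibration(n)
    if 'T_tool_cam' in c:
        s=ctrl.get_state(); T=np.eye(4); T[:3,:3]=R.from_quat(s['ee_rot']).as_matrix(); T[:3,3]=s['eef_pos']
        T=T@np.array(c['T_tool_cam']); return c,T[:3,:3],T[:3,3]
    a=np.array(c['attitude']); 
    m=R.from_quat(a).as_matrix() if a.size==4 else a.reshape(3,3)
    return c,m,np.array(c['position'])
def ray(C,uv):
    c,m,p=C; d=m@np.array([(uv[0]-c['cx'])/c['fx'],(uv[1]-c['cy'])/c['fy'],1]); return p,d/np.linalg.norm(d)
def atz(C,uv,z):
    p,d=ray(C,uv); return p+d*(z-p[2])/d[2]
def proj(C,P):
    c,m,p=C; q=m.T@(np.array(P)-p); return np.array([c['fx']*q[0]/q[2]+c['cx'],c['fy']*q[1]/q[2]+c['cy']])
def tri(rs):
    A=0;b=0
    for p,d in rs:
        M=np.eye(3)-np.outer(d,d); A=A+M; b=b+M@p
    X=np.linalg.solve(A,b); return X,[np.linalg.norm((np.eye(3)-np.outer(d,d))@(X-p)) for p,d in rs]
def shot(n,f=None):
    C=cam(n); im=ctrl.get_image(n)
    if f: cv2.imwrite('pics/'+f,cv2.cvtColor(im,cv2.COLOR_RGB2BGR))
    return C,im
E
python3 - <<'E'
from h import *
np.set_printoptions(precision=3,suppress=True)
print(ctrl.tcp_to_grasp, ctrl.get_state()['ee_rot'], ctrl.get_calibration('scene'))
ims=[];rays={}
for n in('scene','side'):
    C,im=shot(n,n+'0.png')
    for t in('riser_top','well','focus_mark','lens','loupe','rack','stand','riser','disc_tube','plain_tube','rest'):
        r=ctrl.place_of(n,t)
        if r: print(n,t,[(np.round(q['uv']),round(q['conf'],2)) for q in r[:2]]); rays.setdefault(t,[]).append(ray(C,r[0]['uv']))
for t,r in rays.items():
    if len(r)>1: print(t,*tri(r))
print(ctrl.get_state()['time_s'])
E
```

```text
pics
0.0187 [ 0.202  0.979 -0.001 -0.   ] {'fx': 442.4838952985859, 'fy': 442.4838952985859, 'cx': 281.30531303712274, 'cy': 216.36996724461318, 'position': array([1.266, 0.333, 0.698]), 'attitude': array([ 0.493,  0.742, -0.376, -0.254])}
scene riser_top [(array([424., 238.]), 0.83), (array([354., 369.]), 0.17)]
scene well [(array([422., 238.]), 0.72), (array([251., 255.]), 0.7)]
scene focus_mark [(array([215., 214.]), 0.52), (array([253., 255.]), 0.3)]
scene lens [(array([156., 212.]), 0.72)]
scene loupe [(array([160., 209.]), 0.97)]
scene rack [(array([376., 272.]), 0.93)]
scene stand [(array([255., 270.]), 0.9)]
scene riser [(array([412., 278.]), 0.74)]
scene disc_tube [(array([378., 272.]), 0.73), (array([266., 221.]), 0.35)]
scene plain_tube [(array([346., 264.]), 0.78)]
scene rest [(array([172., 210.]), 0.98)]
side riser_top [(array([231., 137.]), 0.65)]
side well [(array([298., 230.]), 0.72), (array([286., 349.]), 0.53)]
side focus_mark [(array([332., 211.]), 0.64)]
side lens [(array([311., 338.]), 0.71), (array([181., 190.]), 0.27)]
side loupe [(array([308., 341.]), 0.8), (a
[... 724 characters left out ...]
7423)]
loupe [ 0.519 -0.316  0.036] [np.float64(0.0012208657829598437), np.float64(0.0012208657829599326)]
rack [0.493 0.25  0.   ] [np.float64(2.9705831139936847e-05), np.float64(2.9705831139941614e-05)]
stand [ 0.639 -0.155 -0.066] [np.float64(0.1541000044161283), np.float64(0.15410000441612826)]
riser [0.497 0.327 0.008] [np.float64(0.004499933877304906), np.float64(0.004499933877304723)]
disc_tube [0.502 0.257 0.011] [np.float64(0.00016205915484395877), np.float64(0.0001620591548439858)]
plain_tube [0.502 0.184 0.01 ] [np.float64(0.00229528815089931), np.float64(0.0022952881508993763)]
rest [ 0.473 -0.314  0.003] [np.float64(0.00037732899036132004), np.float64(0.0003773289903613062)]
1.2
```

View pics/scene0.png

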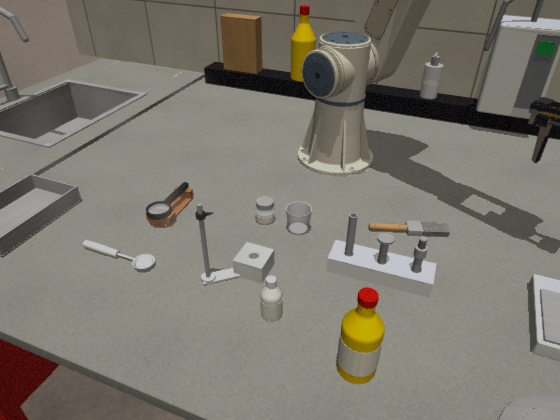

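View pics/side0.png

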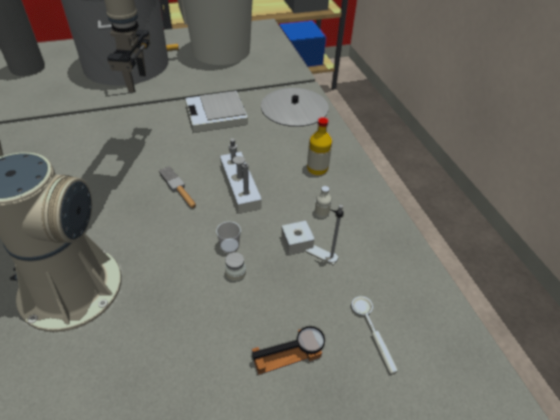

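```bash
python3 - <<'E'
from h import *
np.set_printoptions(precision=3,suppress=True)
S=cam('scene');D=cam('side')
print('well',atz(S,(251,255),.045),atz(D,(298,230),.045),tri([ray(S,(251,255)),ray(D,(298,230))]))
print('stand',atz(S,(255,270),0),atz(D,(293,242),0))
print('yaw rack', atz(S,(424,238),.125),atz(D,(231,137),.125))
E
```

```text
well [ 0.598 -0.015  0.045] [ 0.6   -0.005  0.045] (array([ 0.6  , -0.011,  0.049]), [np.float64(0.002587474792702804), np.float64(0.002587474792702544)])
stand [ 0.596 -0.007  0.   ] [ 0.587 -0.007  0.   ]
yaw rack [0.491 0.334 0.125] [0.494 0.342 0.125]
```

```bash
cat >> h.py <<'E'
def go(pos,ydir=None):
    """shift (cm) and turn in tool axes to TCP pos, tool down, tool y along ydir (deg)"""
    s=ctrl.get_state(); M=R.from_quat(s['ee_rot']).as_matrix(); d=M.T@(np.array(pos)-s['eef_pos'])*100; r=np.zeros(3)
    if ydir is not None:
        y=np.array([np.cos(np.radians(ydir)),np.sin(np.radians(ydir)),0]); z=np.array([0,0,-1.]); 
        G=np.column_stack([np.cross(y,z),y,z]); r=R.from_matrix(M.T@G).as_rotvec()
    print('t',s['time_s'],'now',np.round(s['eef_pos'],4),'rows',np.round(d,2),np.round(r,3))
E
python3 - <<'E'
from h import *
go((.493,.337,.25),0)
print(ctrl.get_calibration('wrist'))
E
```

```text
t 1.2 now [0.2473 0.574  0.2146] rows [-31.94 -12.05  -3.54] [0.    0.    1.164]
{'fx': 312.4917155702746, 'fy': 312.4917155702746, 'cx': 279.99022102949675, 'cy': 213.27048646623413, 'T_tool_cam': array([[ 2.52284828e-04, -9.55114616e-01, -2.96236402e-01,
         8.42478563e-02],
       [ 9.99999961e-01,  2.75231384e-04, -3.57575883e-05,
         9.54073212e-04],
       [ 1.15686150e-04, -2.96236381e-01,  9.55114649e-01,
        -1.70158919e-01],
       [ 0.00000000e+00,  0.00000000e+00,  0.00000000e+00,
         1.00000000e+00]])}
```

Call:
arm_command(rows=[[-32,-12,-3.5,0,0,1.164],[-32,-12,-3.5,0,0,1.164],[-32,-12,-3.5,0,0,1.164],[-32,-12,-3.5,0,0,1.164],[-32,-12,-3.5,0,0,1.164],[-32,-12,-3.5,0,0,1.164],[-32,-12,-3.5,0,0,1.164],[-32,-12,-3.5,0,0,1.164],[-32,-12,-3.5,0,0,1.164],[-32,-12,-3.5,0,0,1.164],[-32,-12,-3.5,0,0,1.164],[-32,-12,-3.5,0,0,1.164]])

```text
time_s: 2.4
eef_pos: [0.493, 0.3379, 0.2495]
ee_rot: [0.706, 0.708, -0.0, -0.0]
contact_force: [-0.1, 0.3, -0.4]
gripper_width: 0.0917
finger_force: 0.0
```

```bash
python3 - <<'E'
from h import *
np.set_printoptions(precision=4,suppress=True)
C,im=shot('wrist','w1.png')
for t,z in(('riser_top',.125),('riser',.005),('disc_tube',.005),('plain_tube',.005),('rack',0)):
    r=ctrl.place_of('wrist',t)
    print(t,[(np.round(q['uv']),round(q['conf'],2),atz(C,q['uv'],z)) for q in r[:2]])
go((.493,.337,.25),0); print(ctrl.get_state()['qvel'])
E
```

```text
riser_top [(array([280., 211.]), 0.93, array([0.4936, 0.3335, 0.125 ]))]
riser [(array([280., 184.]), 0.56, array([0.4935, 0.3356, 0.005 ])), (array([283., 239.]), 0.49, array([0.4978, 0.2555, 0.005 ]))]
disc_tube [(array([282., 236.]), 0.73, array([0.4958, 0.2601, 0.005 ]))]
plain_tube [(array([283., 284.]), 0.83, array([0.4988, 0.1836, 0.005 ]))]
rack [(array([280., 182.]), 0.6, array([0.493 , 0.3367, 0.    ])), (array([283., 237.]), 0.59, array([0.4975, 0.2565, 0.    ]))]
t 2.7 now [0.4936 0.3374 0.2496] rows [-0.04 -0.06 -0.04] [0.    0.    0.001]
[-0.0029  0.0005 -0.0004  0.0021  0.0018  0.0019]
```

View pics/w1.png

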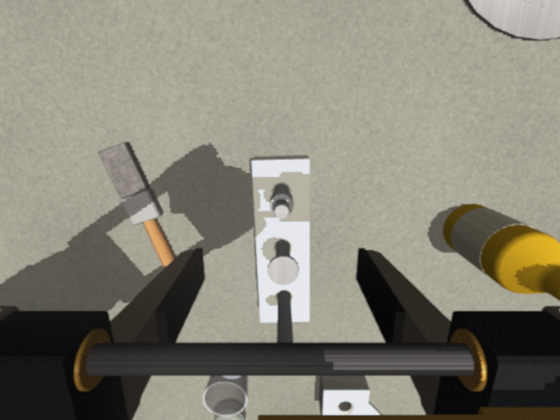

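Call:
arm_command(rows=[[-0.35,0,4,0,0,0],[-0.35,0,8,0,0,0],[-0.35,0,12,0,0,0],[-0.35,0,15,0,0,0],[-0.35,0,17,0,0,0],[-0.35,0,17.8,0,0,0],[-0.35,0,17.8,0,0,0],[-0.35,0,17.8,0,0,0]], gripper=0.6)

```text
time_s: 3.5
eef_pos: [0.4943, 0.3341, 0.0726]
ee_rot: [0.707, 0.707, 0.001, 0.0]
contact_force: [0.4, 0.4, 0.5]
gripper_width: 0.0552
finger_force: 0.0
```

Call:
arm_command(rows=[[0,0,0,0,0,0],[0,0,0,0,0,0],[0,0,0,0,0,0],[0,0,0,0,0,0],[0,0,0,0,0,0],[0,0,0,0,0,0],[0,0,0,0,0,0],[0,0,0,0,0,0]], gripper=0)

```text
time_s: 4.3
eef_pos: [0.494, 0.3339, 0.072]
ee_rot: [0.707, 0.707, 0.0, 0.0]
contact_force: [0.2, 0.1, 4.8]
gripper_width: 0.0253
finger_force: 30.0
```

Call:
arm_command(rows=[[0,0,-1,0,0,0],[0,0,-3,0,0,0],[0,0,-6,0,0,0],[0,0,-10,0,0,0],[0,0,-14,0,0,0],[0,0,-17,0,0,0],[0,0,-17,0,0,0],[0,0,-17,0,0,0]])

```text
time_s: 5.1
eef_pos: [0.4935, 0.3336, 0.2418]
ee_rot: [0.707, 0.707, 0.0, 0.0]
contact_force: [-0.8, 0.6, -1.8]
gripper_width: 0.0255
finger_force: 30.0
```

```bash
python3 - <<'E'
from h import *
s=ctrl.get_state(); print(s['contact_force'],s['gripper_width'])
go((.6,-.01,.24),0)
E
```

```text
[-0.7866939   0.56040667 -1.8001269 ] 0.02551348374682657
t 5.1 now [0.4935 0.3336 0.2418] rows [-34.36  10.64   0.17] [ 0. -0.  0.]
```

Call:
arm_command(rows=[[-4,1.2,0,0,0,0],[-8,2.5,0,0,0,0],[-12,3.7,0,0,0,0],[-16,5,0,0,0,0],[-20,6.2,0,0,0,0],[-24,7.5,0,0,0,0],[-28,8.7,0,0,0,0],[-32,9.9,0,0,0,0],[-34,10.5,0,0,0,0],[-34.4,10.6,0,0,0,0],[-34.4,10.6,0,0,0,0],[-34.4,10.6,0,0,0,0]])

```text
time_s: 6.3
eef_pos: [0.5989, -0.0094, 0.2405]
ee_rot: [0.707, 0.707, -0.001, -0.001]
contact_force: [-0.2, 0.2, -1.5]
gripper_width: 0.0251
finger_force: 30.0
```

```bash
python3 - <<'E'
from h import *
np.set_printoptions(precision=4,suppress=True)
C,im=shot('wrist','w2.png')
for t,z in(('riser_top',.288),('riser',.173),('well',.045),('stand',.0),('focus_mark',.175)):
    r=ctrl.place_of('wrist',t)
    print(t,[(np.round(q['uv'],1),round(q['conf'],2),atz(C,q['uv'],z)) for q in r[:2]])
go((.6,-.01,.24),0)
E
```

```text
riser_top [(array([278.8, 316.7]), 0.72, array([ 0.5989, -0.012 ,  0.288 ])), (array([364. , 107.1]), 0.67, array([0.6306, 0.079 , 0.288 ]))]
riser [(array([281.4, 223.7]), 0.59, array([ 0.6002, -0.0068,  0.173 ]))]
well [(array([275.1, 192. ]), 0.63, array([ 0.5929, -0.011 ,  0.045 ]))]
stand [(array([279.3, 181.8]), 0.95, array([ 0.5978, -0.0077,  0.    ])), (array([137.5, 221.7]), 0.42, array([ 0.4007, -0.0642,  0.    ]))]
focus_mark []
t 6.6 now [ 0.5996 -0.0096  0.2417] rows [-0.04  0.04  0.17] [ 0.    -0.     0.001]
```

View pics/w2.png

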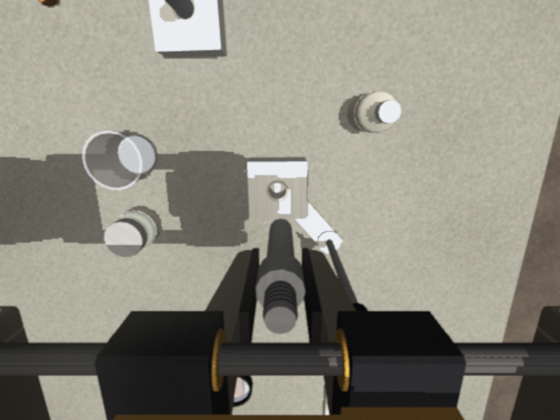

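```bash
python3 - <<'E'
from h import *
im=cv2.imread('pics/w2.png'); cv2.imwrite('pics/w2c.png',cv2.resize(im[150:250,230:350],None,fx=6,fy=6,interpolation=cv2.INTER_CUBIC))
E
```

```text
(no output)
```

View pics/w2c.png

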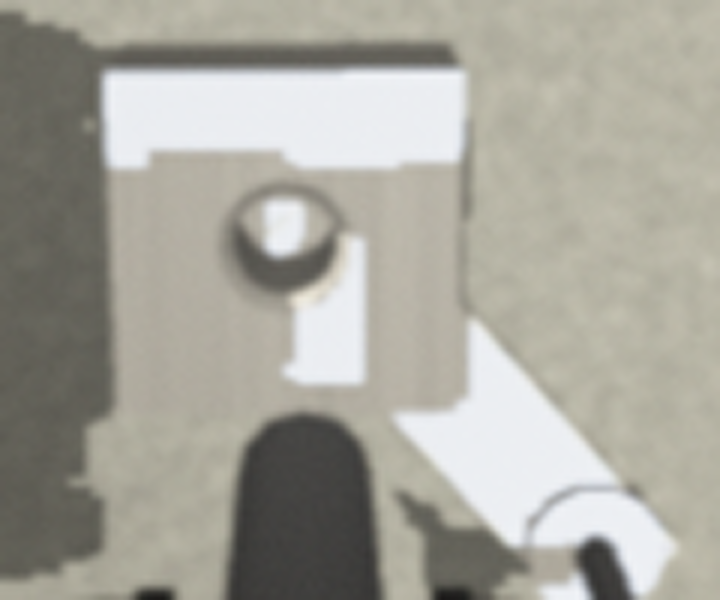

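```bash
python3 - <<'E'
from h import *
np.set_printoptions(precision=4,suppress=True)
C=cam('wrist')
print('well',atz(C,(277.7,190.3),.045),'corners',[atz(C,(230+u/6,150+v/6),.045)[:2] for u,v in((103,68),(466,68),(468,410),(115,412))])
print('foot +y edge',atz(C,(280.4,219),.1745),'foot col at mid',atz(C,(280.5,227),.18))
print('top',atz(C,(281,319),.288))
c,m,p=C
for zz in (.1745,): print(proj(C,(.5996,-.0096+.007,zz)),proj(C,(.5996,-.0096,.2945)))
S=cam('scene');D=cam('side')
for n in('scene','side'):
    Cn=cam(n); ctrl.get_image(n)
    for t,z in (('riser_top',.2945),('well',.045),('focus_mark',.175)):
        print(n,t,[(np.round(q['uv'],1),round(q['conf'],2),atz(Cn,q['uv'],z)) for q in ctrl.place_of(n,t)[:2]])
E
```

```text
well [ 0.5972 -0.0094  0.045 ] corners [array([0.5615, 0.0252]), array([0.6322, 0.0253]), array([ 0.6346, -0.0449]), array([ 0.5619, -0.0454])]
foot +y edge [ 0.6003 -0.0029  0.1745] foot col at mid [ 0.6004 -0.0077  0.18  ]
top [ 0.6005 -0.0142  0.288 ]
[279.5292 218.6035] [279.0344 319.1636]
scene riser_top [(array([248.6, 155.6]), 0.8, array([ 0.5953, -0.0118,  0.2945]))]
scene well [(array([254.5, 255. ]), 0.92, array([ 0.5949, -0.0075,  0.045 ]))]
scene focus_mark [(array([215.6, 213.8]), 0.54, array([ 0.645 , -0.0665,  0.175 ]))]
side riser_top [(array([307.7, 158.2]), 0.69, array([ 0.6065, -0.0076,  0.2945])), (array([286.1, 352.8]), 0.31, array([ 0.4158, -0.4511,  0.2945]))]
side well [(array([298. , 230.7]), 0.77, array([ 0.5987, -0.0078,  0.045 ]))]
side focus_mark [(array([328.7, 205.9]), 0.43, array([ 0.6529, -0.058 ,  0.175 ]))]
```

Call:
arm_command(rows=[[0,-0.25,3,0,0,0],[0,-0.25,6,0,0,0],[0,-0.25,9,0,0,0],[0,-0.25,11,0,0,0],[0,-0.25,11.5,0,0,0],[0,-0.25,11.5,0,0,0],[0,-0.25,11.5,0,0,0]])

```text
time_s: 7.7
eef_pos: [0.5981, -0.0104, 0.1278]
ee_rot: [0.707, 0.707, 0.001, 0.001]
contact_force: [1.0, 0.2, -0.6]
gripper_width: 0.0252
finger_force: 30.0
```

```bash
python3 - <<'E'
from h import *
C,im=shot('wrist','w3.png')
b=cv2.imread('pics/w3.png'); cv2.imwrite('pics/w3c.png',cv2.resize(b[100:260,190:370],None,fx=3.5,fy=3.5,interpolation=cv2.INTER_CUBIC))
s=ctrl.get_state();print(s['eef_pos'],s['contact_force'])
print(proj(C,(.5974,-.0096,.045)))
E
```

```text
[ 0.5982115  -0.01036121  0.12796786] [ 0.33105239 -0.30161969 -1.88127359]
[278.66435152 219.81047737]
```

View pics/w3c.png

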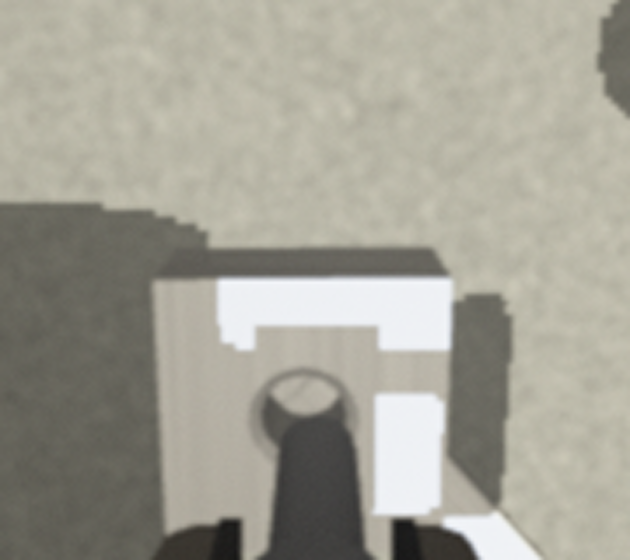

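```bash
python3 - <<'E'
from h import *
np.set_printoptions(precision=4,suppress=True)
C=cam('wrist')
f=lambda u,v,z:atz(C,(190+u/3.5,100+v/3.5),z)
print('well',f(303.5,418,.045),'top edge',f(152,280,.045),f(452,278,.045),'ring',f(303,368,.045),f(249,418,.045),f(358,418,.045))
print('foot edge',f(317,414,.061),f(318,440,.065),'shaft low',f(320,530,.09))
E
```

```text
well [ 0.5959 -0.0093  0.045 ] top edge [0.5605 0.0248 0.045 ] [0.6309 0.0253 0.045 ] ring [0.5959 0.0033 0.045 ] [ 0.5826 -0.0093  0.045 ] [ 0.6092 -0.0093  0.045 ]
foot edge [ 0.5992 -0.003   0.061 ] [ 0.5994 -0.0079  0.065 ] shaft low [ 0.5997 -0.0188  0.09  ]
```

Call:
arm_command(rows=[[0.05,-0.33,0,0,0,0],[0.05,-0.33,1,0,0,0],[0.05,-0.33,2,0,0,0],[0.05,-0.33,3,0,0,0],[0.05,-0.33,3.5,0,0,0],[0.05,-0.33,3.5,0,0,0]])

```text
time_s: 8.35
eef_pos: [0.5935, -0.0098, 0.0904]
ee_rot: [0.707, 0.707, -0.0, -0.001]
contact_force: [1.5, 0.5, -1.0]
gripper_width: 0.0251
finger_force: 30.0
```

Call:
arm_command(rows=[[0,0,0.6,0,0,0],[0,0,1.1,0,0,0],[0,0,1.5,0,0,0],[0,0,1.7,0,0,0],[0,0,1.7,0,0,0],[0,0,1.7,0,0,0]])

```text
time_s: 8.95
eef_pos: [0.5939, -0.0098, 0.075]
ee_rot: [0.707, 0.707, 0.0, -0.0]
contact_force: [-2.4, -0.1, 4.7]
gripper_width: 0.0255
finger_force: 30.0
```

Call:
arm_command(rows=[[0,0,0,0,0,0],[0,0,0,0,0,0],[0,0,0,0,0,0],[0,0,0,0,0,0],[0,0,0,0,0,0]], gripper=0.6)

```text
time_s: 9.45
eef_pos: [0.5939, -0.0099, 0.0745]
ee_rot: [0.707, 0.707, -0.0, -0.0]
contact_force: [0.5, -0.1, -0.0]
gripper_width: 0.0549
finger_force: 0.0
```

Call:
arm_command(rows=[[0,0,-2,0,0,0],[0,0,-5,0,0,0],[0,0,-9,0,0,0],[0,0,-13,0,0,0],[0,0,-17,0,0,0],[0,0,-17.5,0,0,0],[0,0,-17.5,0,0,0],[0,0,-17.5,0,0,0]])

```text
time_s: 10.25
eef_pos: [0.5931, -0.0098, 0.2483]
ee_rot: [0.707, 0.707, -0.001, -0.001]
contact_force: [0.4, 0.1, -0.3]
gripper_width: 0.0554
finger_force: 0.0
```

```bash
python3 - <<'E'
from h import *
np.set_printoptions(precision=4,suppress=True)
go((.47,-.31,.24),90)
rs=[];fs=[];ws=[]
for n in('scene','side','wrist'):
    C,im=shot(n,n+'4.png')
    for t,z in (('riser_top',.127),('well',.045),('focus_mark',.175),('lens',.038)):
        r=ctrl.place_of(n,t)
        print(n,t,[(np.round(q['uv'],1),round(q['conf'],2),atz(C,q['uv'],z)) for q in r[:2]])
        if r and t=='riser_top': rs.append(ray(C,r[0]['uv']))
        if r and t=='focus_mark': fs.append(ray(C,r[0]['uv']))
print(tri(rs)); print(tri(fs))
b=[cv2.imread(f'pics/{n}4.png') for n in('scene','side','wrist')]
x=[cv2.resize(b[0][180:300,180:310],None,fx=3,fy=3),cv2.resize(b[1][185:285,265:375],None,fx=3,fy=3)]
h=max(i.shape[0] for i in x); x=[cv2.copyMakeBorder(i,0,h-i.shape[0],0,5,0) for i in x]; cv2.imwrite('pics/c4.png',np.hstack(x))
E
```

```text
t 10.25 now [ 0.5931 -0.0098  0.2483] rows [-30.02 -12.31   0.85] [-0.001 -0.001 -1.571]
scene riser_top [(array([255.9, 225. ]), 0.57, array([ 0.5901, -0.0039,  0.127 ]))]
scene well [(array([252.8, 254.9]), 0.93, array([ 0.5961, -0.0112,  0.045 ]))]
scene focus_mark [(array([347.4, 264.6]), 0.66, array([0.6877, 0.2206, 0.175 ])), (array([215.6, 211.4]), 0.59, array([ 0.6376, -0.0707,  0.175 ]))]
scene lens [(array([156.2, 212.6]), 0.8, array([ 0.5376, -0.313 ,  0.038 ])), (array([406.3, 231.3]), 0.58, array([0.3641, 0.2905, 0.038 ]))]
side riser_top [(array([297. , 207.3]), 0.45, array([0.5939, 0.0018, 0.127 ]))]
side well [(array([297.6, 231. ]), 0.79, array([ 0.5973, -0.0086,  0.045 ])), (array([308.9, 337.4]), 0.58, array([ 0.5224, -0.3138,  0.045 ]))]
side focus_mark [(array([331.8, 209. ]), 0.54, array([ 0.6564, -0.0699,  0.175 ]))]
side lens [(array([309.6, 337.7]), 0.97, array([ 0.5254, -0.3115,  0.038 ])), (array([244. , 185.1]), 0.47, array([0.502 , 0.2141, 0.038 ]))]
wrist riser_top [(array([278. , 207.2]), 0.69, array([ 0.5922, -0.0093,  0.127 ])), (array([147.5, 216.7]), 0.39, array([ 0.4638, -0.0191,  0.127 ]))]
wrist well [(array([282. , 187.5]), 0.62, array([ 0.5965, -0.008 ,  0.045 ])), (array([279.5, 180.6]), 0.58, array([0.5935, 0.0006, 0.045 ]))]
wrist focus_mark []
wrist lens [(array([237.2, 382.8]), 0.76, array([ 0.5283, -0.3162,  0.038 ]))]
(array([ 0.5924, -0.0045,  0.1314]), [np.float64(0.002895779134636855), np.float64(0.0016608037408765866), np.float64(0.003444171150878584)])
(array([0.6722, 0.1329, 0.0721]), [np.float64(0.10015172224156349), np.float64(0.10015172224156352)])
```

View pics/c4.png

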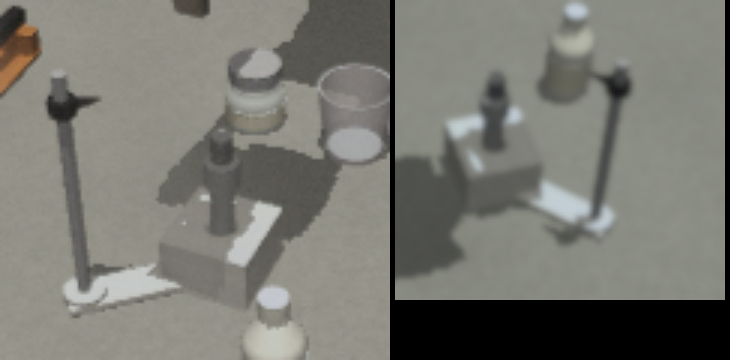

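```bash
python3 - <<'E'
from h import *
np.set_printoptions(precision=4,suppress=True)
S=cam('scene');D=cam('side')
a,b=ray(S,(213.3,213)),ray(D,(330.7,210.3)); print(tri([a,b]))
T=np.array([.6487,-.07])
for n,C,(p,d) in(('scene',S,a),('side',D,b)):
    e=d[:2]; t=((T-p[:2])@e)/(e@e); print(n,'z at closest',(p+t*d))
    for z in(.157,.172,.187): print(z,proj(C,(*T,z)))
    # known reference: riser top
    print('riser top proj',proj(C,(.596,-.0098,.127)))
# crop estimate of riser top: scene
print('obs scene',(180+221/3,180+133/3),'side',(265+100/3,185+76/3))
E
```

```text
(array([ 0.6496, -0.0721,  0.1768]), [np.float64(0.0030383465185362443), np.float64(0.0030383465185362707)])
scene z at closest [ 0.6484 -0.0695  0.1784]
0.157 [213.9117 221.5418]
0.172 [213.2969 215.5965]
0.187 [212.6697 209.5326]
riser top proj [252.1925 225.8775]
side z at closest [ 0.6528 -0.0722  0.1737]
0.157 [328.058  214.7316]
0.172 [328.7288 210.4765]
0.187 [329.4129 206.1366]
riser top proj [299.1747 210.2575]
obs scene (253.66666666666669, 224.33333333333334) side (298.3333333333333, 210.33333333333334)
```

Call:
arm_command(rows=[[0,0,-2,0,0,0],[-4,-12.3,-3,0,0,-0.3],[-8,-12.3,-3,0,0,-0.6],[-14,-12.3,-3,0,0,-0.9],[-20,-12.3,-3,0,0,-1.2],[-26,-12.3,-3,0,0,-1.571],[-30,-12.3,-3,0,0,-1.571],[-30,-12.3,-3,0,0,-1.571],[-30,-12.3,-3,0,0,-1.571],[-30,-12.3,-3,0,0,-1.571],[-30,-12.3,-3,0,0,-1.571],[-30,-12.3,-3,0,0,-1.571]], gripper=0.5)

```text
time_s: 12.2
eef_pos: [0.4707, -0.3103, 0.2795]
ee_rot: [-0.003, 1.0, 0.0, -0.0]
contact_force: [0.2, 0.5, -0.4]
gripper_width: 0.0458
finger_force: 0.0
```

```bash
python3 - <<'E'
from h import *
np.set_printoptions(precision=4,suppress=True)
C,im=shot('wrist','w5.png')
for t,z in (('lens',.038),('loupe',.03),('rest',0)):
    print(t,[(np.round(q['uv'],1),round(q['conf'],2),atz(C,q['uv'],z)) for q in ctrl.place_of('wrist',t)[:2]])
r=ctrl.trace('wrist','loupe'); print(r[0]['conf'],r[0]['bbox'])
m=r[0]['pixels']; ys,xs=np.nonzero(m)
W=np.array([atz(C,(u,v),.045)[:2] for u,v in zip(xs,ys)])
for lo in np.arange(.38,.6,.01):
    k=(W[:,0]>=lo)&(W[:,0]<lo+.01)
    if k.any(): print(round(lo+.005,3),W[k,1].min(),W[k,1].max(),(W[k,1].min()+W[k,1].max())/2)
E
```

```text
lens [(array([278.5, 221.8]), 0.77, array([ 0.5269, -0.3111,  0.038 ]))]
loupe [(array([273.6, 219.8]), 0.98, array([ 0.5267, -0.3181,  0.03  ]))]
rest [(array([277.2, 174.9]), 0.6, array([ 0.468 , -0.3134,  0.    ]))]
0.61 [236.2, 295.7, 322.9, 324.4]
```

View pics/w5.png

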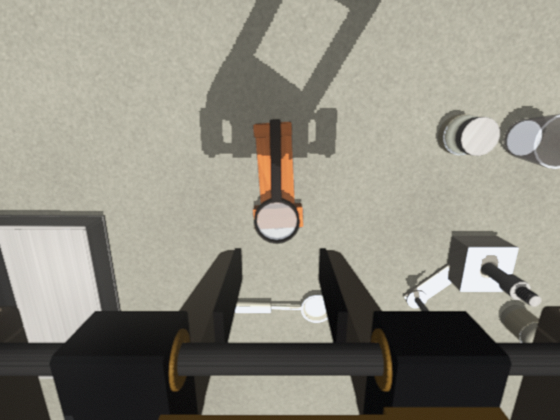

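```bash
python3 - <<'E'
from h import *
np.set_printoptions(precision=4,suppress=True)
C=cam('wrist')
l=atz(C,(277.3,219.5),.045);a=atz(C,(275.5,121),.046);b=atz(C,(276.3,190),.046)
print(l,a,b,np.degrees(np.arctan2(*(l-a)[[1,0]])),np.linalg.norm(l-a))
im=cv2.cvtColor(cv2.imread('pics/w5.png'),cv2.COLOR_BGR2GRAY)
for v in(135,150,165,180,190): 
    k=np.nonzero(im[v,255:300]<60)[0]+255; print(v,k.min(),k.max(),atz(C,((k.min()+k.max())/2,v),.046))
E
```

```text
[ 0.5215 -0.3127  0.045 ] [ 0.3925 -0.3142  0.046 ] [ 0.4801 -0.3138  0.046 ] 0.6487851510048186 0.12896822596099616
135 270 280 [ 0.4094 -0.3149  0.046 ]
150 270 280 [ 0.428  -0.3151  0.046 ]
165 272 279 [ 0.447  -0.3146  0.046 ]
180 272 279 [ 0.4667 -0.3147  0.046 ]
190 272 280 [ 0.4801 -0.3142  0.046 ]
```

Call:
arm_command(rows=[[2.1,-0.44,4,0,0,0],[2.1,-0.44,8,0,0,0],[2.1,-0.44,12,0,0,0],[2.1,-0.44,16,0,0,0],[2.1,-0.44,20,0,0,0],[2.1,-0.44,23,0,0,0],[2.1,-0.44,25,0,0,0],[2.1,-0.44,26,0,0,0],[2.1,-0.44,26,0,0,0],[2.1,-0.44,26,0,0,0]])

```text
time_s: 13.45
eef_pos: [0.4505, -0.3146, 0.0204]
ee_rot: [0.0, 1.0, -0.0, 0.0]
contact_force: [-0.4, 0.8, -1.1]
gripper_width: 0.0458
finger_force: 0.0
```

Call:
arm_command(rows=[[0,0,0,0,0,0],[0,0,0,0,0,0],[0,0,0,0,0,0],[0,0,0,0,0,0],[0,0,0,0,0,0],[0,0,0,0,0,0],[0,0,0,0,0,0],[0,0,0,0,0,0]], gripper=0)

```text
time_s: 14.25
eef_pos: [0.4502, -0.3144, 0.02]
ee_rot: [-0.0, 1.0, -0.0, 0.0]
contact_force: [-0.5, 0.6, 5.9]
gripper_width: 0.0138
finger_force: 30.0
```

```bash
python3 - <<'E'
from h import *
np.set_printoptions(precision=4,suppress=True)
C,im=shot('wrist','w6.png')
for t,z in (('lens',.038),('loupe',.03)):
    print(t,[(np.round(q['uv'],1),round(q['conf'],2),atz(C,q['uv'],z)) for q in ctrl.place_of('wrist',t)[:2]])
print(ctrl.get_state())
E
```

```text
lens [(array([279.9, 386.7]), 0.72, array([ 0.5254, -0.3136,  0.038 ]))]
loupe [(array([280.2, 379.8]), 0.82, array([ 0.5281, -0.3134,  0.03  ]))]
{'time_s': 14.4, 'qpos': array([-0.6124,  0.4988,  1.9346, -0.0001,  0.7077, -2.1834]), 'qvel': array([-0.0004,  0.    ,  0.0026, -0.0002, -0.0006, -0.0001]), 'tau': array([  0.0441, -54.4232, -20.6578,   0.0761,  -0.2651,   0.0802]), 'eef_pos': array([ 0.4501, -0.3144,  0.02  ]), 'ee_rot': array([-0.0001,  1.    , -0.0002,  0.0002]), 'contact_force': array([-0.9941,  0.578 ,  6.0957]), 'wrist_torque': array([0.1265, 0.1382, 0.0346]), 'finger_force': 29.99503791332245, 'gripper_width': 0.01352133798106645}
```

Call:
arm_command(rows=[[0,0,-1,0,0,0],[0,0,-3,0,0,0],[0,0,-6,0,0,0],[0,0,-10,0,0,0],[0,0,-14,0,0,0],[0,0,-18,0,0,0],[0,0,-22,0,0,0],[0,0,-25,0,0,0],[0,0,-25,0,0,0],[0,0,-25,0,0,0]])

```text
time_s: 15.4
eef_pos: [0.4498, -0.3141, 0.27]
ee_rot: [-0.0, 1.0, -0.0, 0.0]
contact_force: [-0.1, 0.7, -3.0]
gripper_width: 0.0139
finger_force: 30.0
```

Call:
arm_command(rows=[[-1,3,0,0,0,0],[-1.5,6,0,0,0,0],[-2.5,10,0,0,0,0],[-3.3,14,0,0,0,0],[-4,18,0,0,0,0],[-5,22,0,0,0,0],[-6,26,0,0,0,0],[-6.7,29,0,0,0,0],[-7,30.5,0,0,0,0],[-7,30.5,0,0,0,0],[-7,30.5,0,0,0,0]])

```text
time_s: 16.5
eef_pos: [0.5192, -0.0098, 0.2687]
ee_rot: [-0.0, 1.0, -0.0, -0.001]
contact_force: [0.2, -0.8, -1.0]
gripper_width: 0.0138
finger_force: 30.0
```

```bash
python3 - <<'E'
from h import *
np.set_printoptions(precision=4,suppress=True)
s=ctrl.get_state(); print(s['eef_pos'],s['gripper_width'],s['contact_force']); e=s['eef_pos']
rs=[]
for n in('scene','side','wrist'):
    C,im=shot(n,n+'7.png')
    for t,z in (('lens',e[2]+.018),('riser_top',.127),('focus_mark',.174)):
        r=ctrl.place_of(n,t)
        print(n,t,[(np.round(q['uv'],1),round(q['conf'],2),atz(C,q['uv'],z)) for q in r[:2]])
        if t=='lens' and r: rs.append(ray(C,r[0]['uv']))
print(tri(rs))
E
```

```text
[ 0.5192 -0.0098  0.2687] 0.013841520249792136 [ 0.1953 -0.8385 -1.0293]
scene lens [(array([249.5, 160.2]), 0.88, array([ 0.5982, -0.0088,  0.2867])), (array([271.3, 315.9]), 0.4, array([0.9359, 0.1849, 0.2867]))]
scene riser_top [(array([253.3, 224.2]), 0.88, array([ 0.5897, -0.0102,  0.127 ])), (array([347.8, 263.9]), 0.45, array([0.6325, 0.2105, 0.127 ]))]
scene focus_mark [(array([213.9, 212.7]), 0.44, array([ 0.6418, -0.0724,  0.174 ]))]
side lens [(array([300.3, 159.9]), 0.82, array([ 0.5915, -0.0002,  0.2867])), (array([180.3, 188.1]), 0.31, array([ 0.3096, -0.0247,  0.2867]))]
side riser_top [(array([297.5, 210.5]), 0.71, array([ 0.5916, -0.0095,  0.127 ]))]
side focus_mark [(array([329. , 207.4]), 0.5, array([ 0.6522, -0.0621,  0.174 ]))]
wrist lens [(array([281.3, 384.7]), 0.79, array([ 0.5943, -0.0081,  0.2867])), (array([524.4,   6.1]), 0.41, array([0.3912, 0.0951, 0.2867]))]
wrist riser_top []
wrist focus_mark []
(array([ 0.5929, -0.0074,  0.2878]), [np.float64(0.004641453812994128), np.float64(0.0050925396258973766), np.float64(0.0007517179020863328)])
```

View pics/wrist7.png

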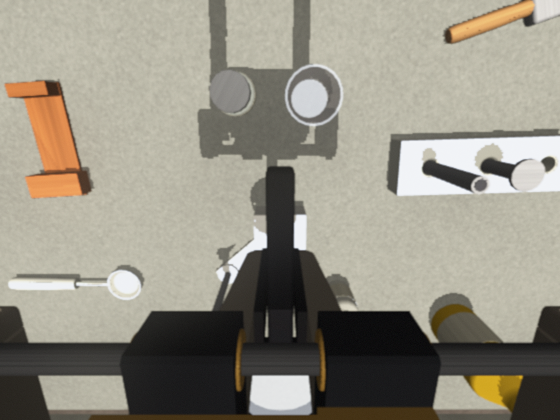

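Call:
arm_command(rows=[[0,0,2,0,0,0],[0,0,5,0,0,0],[0,0,8,0,0,0],[0,0,10,0,0,0],[0,0,11.2,0,0,0],[0,0,11.2,0,0,0],[0,0,11.2,0,0,0],[0,0,11.2,0,0,0]])

```text
time_s: 17.9
eef_pos: [0.5207, -0.0092, 0.1588]
ee_rot: [-0.0, 1.0, -0.0, 0.001]
contact_force: [0.4, 1.4, -1.0]
gripper_width: 0.0138
finger_force: 30.0
```

```bash
python3 - <<'E'
from h import *
np.set_printoptions(precision=4,suppress=True)
s=ctrl.get_state(); e=s['eef_pos']; print(e,s['ee_rot'],s['contact_force'])
L=e+[.075,0,.018]
for n in('scene','side'):
    C,im=shot(n,n+'8.png')
    print(n,'lens pred',proj(C,L))
    for t,z in (('lens',L[2]),('riser_top',.127),('focus_mark',.174)):
        r=ctrl.place_of(n,t)
        print(n,t,[(np.round(q['uv'],1),round(q['conf'],2),atz(C,q['uv'],z)) for q in r[:1]])
b=[cv2.imread(f'pics/{n}8.png') for n in('scene','side')]
x=[cv2.resize(b[0][170:270,190:290],None,fx=4,fy=4,interpolation=cv2.INTER_CUBIC),cv2.resize(b[1][170:270,260:360],None,fx=4,fy=4,interpolation=cv2.INTER_CUBIC)]
cv2.imwrite('pics/c8.png',np.hstack(x))
E
```

```text
[ 0.5207 -0.0092  0.1588] [-0.0001  1.     -0.      0.001 ] [ 0.385   1.4414 -0.9526]
scene lens pred [251.7305 206.6826]
scene lens [(array([253.1, 208.4]), 0.97, array([ 0.6002, -0.004 ,  0.1768]))]
scene riser_top [(array([256.5, 224. ]), 0.71, array([ 0.5864, -0.0042,  0.127 ]))]
scene focus_mark [(array([212. , 211.2]), 0.56, array([ 0.6387, -0.0785,  0.174 ]))]
side lens pred [300.2517 196.1892]
side lens [(array([297.6, 196.3]), 0.88, array([ 0.5892, -0.0079,  0.1768]))]
side riser_top [(array([295.7, 209.1]), 0.69, array([ 0.5887, -0.0035,  0.127 ]))]
side focus_mark [(array([330.9, 208.2]), 0.45, array([ 0.6557, -0.0659,  0.174 ]))]
```

View pics/c8.png

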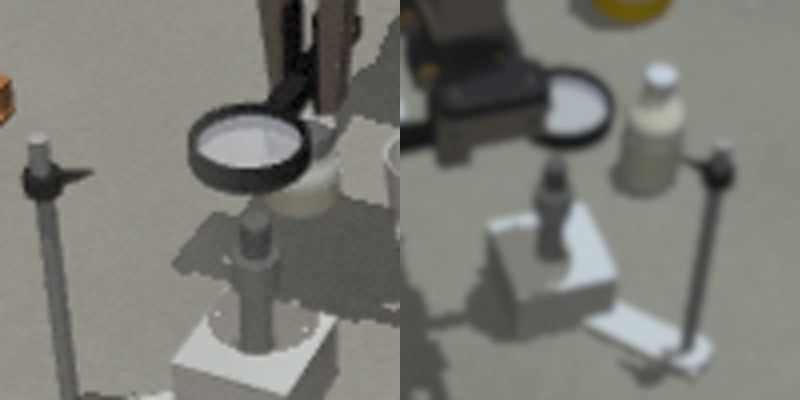

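```bash
python3 - <<'E'
from h import *
np.set_printoptions(precision=4,suppress=True)
S=cam('scene');D=cam('side')
o={'riser':((253.8,224.7),(298.7,210.1)),'tip':((213.3,213.1),(330.7,210.1))}
for k,(a,b) in o.items(): print(k,tri([ray(S,a),ray(D,b)]))
kn=(.5945,-.0095,.127)
print('bias scene',np.array(o['riser'][0])-proj(S,kn),(.6,.1),'side',np.array(o['riser'][1])-proj(D,kn),'lens row +.5')
bs=(np.array(o['riser'][0])-proj(S,kn)+[.6,.1])/2; bd=np.array(o['riser'][1])-proj(D,kn); bd[1]=(bd[1]+.5)/2
print('tip corrected',tri([ray(S,o['tip'][0]-bs),ray(D,o['tip'][1]-bd)]))
go((.5195,-.0095,.1575),90)
E
```

```text
riser (array([ 0.5938, -0.0085,  0.1281]), [np.float64(0.0014941691071318245), np.float64(0.0014941691071317879)])
tip (array([ 0.6499, -0.0718,  0.177 ]), [np.float64(0.0028634796019597476), np.float64(0.0028634796019597745)])
bias scene [ 1.175 -0.819] (0.6, 0.1) side [ 0.1158 -0.1849] lens row +.5
tip corrected (array([ 0.6505, -0.0723,  0.177 ]), [np.float64(0.001690107509639756), np.float64(0.0016901075096398082)])
t 18.3 now [ 0.5199 -0.0092  0.1578] rows [ 0.04 -0.03  0.03] [0. 0. 0.]
```

Call:
arm_command(rows=[[0,0,0,0,0,0],[0,0,0,0,0,0],[0,0,0,0,0,0],[0,0,0,0,0,0]])

```text
time_s: 18.7
eef_pos: [0.5198, -0.0092, 0.1575]
ee_rot: [-0.0, 1.0, 0.0, -0.0]
contact_force: [0.6, 0.3, -0.9]
gripper_width: 0.0134
finger_force: 30.0
```

```bash
python3 -c "
from h import *
go((.5195,-.0095,.158),90); print(ctrl.hand_in())"
```

```text
t 18.7 now [ 0.5198 -0.0092  0.1575] rows [ 0.03 -0.03 -0.05] [ 0. -0.  0.]
the job is handed in; nothing more can be done
None
```

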